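Lock the setting stand and hold the presser plate flush on the sloped chocolate panel

ROBOT

A 6-joint arm with a two-finger parallel gripper is mounted at the origin on the work surface. World frame = base frame: x ahead of the robot, y to its left, z up, the work surface at z = 0. Lengths are in m, angles in rad, forces in N, time in s.
With the tool pointing down it reaches from about 0.4 to 0.825 m from the base axis. Payload 7 kg.
Tool frame: the origin (TCP) lies at the very end of the fingers, on their centre line; the grasp point (between the pads) lies 19 mm behind it; z points along the fingers, x is the direction in which the jaws open and shut, and the axes are right-handed (so a half turn about z gives the same grasp; the last joint's range is limited). The gripper opens to 88 mm and grips with 3 to 60 N. Pads are 19 mm wide; open, the fingers measure 130 mm over their backs; the gripper's body (78 mm by 193 mm) begins 47 mm behind the grasp point.
Start: joints at [-0.816, 0.359, 0.012, 0, -1.224, -0.288], TCP at [0.304, -0.603, 0.227] pointing down, gripper open.
Joint ranges: [-3.07, 3.07], [-1.43, 2.12], [-1.02, 1.25], [-3.03, 1.67], [-3.05, -0], [-3.03, 3.03]. Speed limits (rad/s): [2.39, 2.39, 3.01, 3.14, 3.14, 3.14].

INTERFACE

Orientations are given as a unit quaternion [x, y, z, w].
In Python, from plant import * gives the robot as it stands. Calls block until the motion is done:
- move_ptp(position, orientation): joint-space move of the TCP to a pose.
- move_linear(position, speed=0.15, frame=None, until_force=None): straight line of the TCP; frame=None keeps the orientation; speed is the mean speed in m/s. With until_force (N) it stops when the force on the tool has changed by that much, and returns True; else False.
- goto_joints(angles): joint-space move.
- ungrasp() and gripper_close(strength=None): open the fingers fully, or close them until they stop; strength is the grip in N (None keeps the last).
- pause(seconds).
- ik(position, orientation): joint angles nearest the present ones, or None.
- observe(): the state.
- snapshot(name): name is "scene" or "top" or "wrist"; returns the picture (384x512x3 uint8, red, green, blue); there is no depth.
- camera_model(name): a dict with "fx", "fy", "cx", "cy" (pixels), "k1" (the pictures are not rectified: a ray, as slopes to the right and down, at radius r is drawn at 1 + k1 r^2 times it, then the intrinsics apply), "rvec" (rotation vector, rad) and "tvec" (3), from world to camera coordinates, as OpenCV has them. Camera axes: x right, y down, z forward; pixel columns grow to the right and rows downward; lengths in m; the calibration is good to about 2 mm. A picture is of the moment at which its call begins: read the wrist's pose just before it. camera_model takes no time and is no camera call; for the wrist camera it gives the pose at the moment of the call.
A pose or a line that the arm cannot do raises PlanningError and nothing moves.
- hand_in(): hands the job in, once; it reports no verdict.
The state is a dict: "time": time; "joint_pos": joint angles; "qd": joint speeds; "tau": joint torques, N m; "position": TCP position; "eef_rot": TCP orientation; "force": force on the tool from outside, world axes, zero at the start; "ft_torque": the same for the moment, N m; "width": finger opening in m.
Only numpy, scipy, OpenCV 4.12 (cv2) and the standard library are available. Lean on these libraries where they do the work, as an engineer would, in place of code of your own. Each camera call takes 0.05 s, during which the arm holds its last target. There are 200 camera calls.

TASK

Pick up the round mallet and use it, not the fingers, to drive the sprung lock pin of the tilting stand fully down, keeping the fingers off the stand; then stand the mallet upright back on the bench and let go of it. Then take the presser plate by its fin, tilt it to match the sloped chocolate panel, and lay it on centred and square, its long side across the slope; finish while still gripping it and pressing it flush, firmly but gently (about 10 N), as if the panel were setting. Leave the other things on the bench where they are.

Things in the scene. Friction and masses are not known exactly. Their poses are not given: they have to be found in the camera images.
- stand: Fixed white base, 130 (x) x 190 (y) x 15 mm, with two aluminium pillars (24 x 26 mm, tops 73 mm above the bench) 68 mm to its +y and -y sides; a stage pivots between them about the stand's y axis, 75 mm above the bench. Origin: middle of the underside; z up, x towards the high side of the slope (roughly towards the robot).
- face (a point): Centre of the top of the brown chocolate panel, 76 (y) x 96 mm (x, along the slope), fixed on an 80 x 100 mm aluminium stage; about 85 mm above the bench. z: outward normal, x: straight up the slope, y: across it. The slope varies from 14 to 29 degrees, low side away from the robot; the stage's stiff pivot (6 N m) does not give under gentle pressing.
- pin (a joint): How far the lock pin has been driven down, m: near 0 at the start (standing 21 to 23 mm proud of its pillar), 0.018 fully down on its stop. It takes about 8 N to drive and stays where it is left. While up, it is in the way of the presser plate.
- pin_top (a point): Centre of the flat top of the lock pin, a vertical steel pin 12 mm in diameter on the stand's +y pillar; 93 to 96 mm above the bench at the start, 78 mm when fully down. The stage's edge is 28 mm from the pin's axis.
- mallet: Round wooden mallet standing upright on its head: head 36 mm in diameter and 55 mm tall at the bottom, then an upright handle 20 to 22 mm in diameter up to 160 mm. About 0.25 kg. Origin at the centre of the head's flat underside (the striking face), z up along the handle.
- plate: Flat aluminium presser plate, 70 (x) x 160 (y) x 6 mm, lying on the bench, with an upright grey plastic fin in its middle: 14 mm thick (y), 50 mm long (x), from the plate up to 45 mm above the underside. About 0.26 kg. Origin at the middle of its underside, z up along the fin.
- tin: Bystander: a closed can with a paper label, 74 mm across, 110 mm tall. Origin at the middle of its underside.
- egg: Bystander: a dark chocolate egg standing on its flat end, 98 mm across, 123 mm tall. Origin at the middle of its underside.
- disc: Bystander: a flat chocolate disc, 60 mm across, 10 mm thick. Origin at the middle of its underside.
- bar: Bystander: a chocolate bar, 40 x 90 mm, 12 mm thick. Origin at the middle of its underside.
- knife: Bystander: a palette knife lying flat. Origin on its underside.
- figure: Bystander: a cream-coloured flat figure standing on a dark foot 50 x 70 mm, 155 mm tall. Origin at the middle of its underside.
- jar: Bystander: a lidded jar, 60 mm across, 85 mm tall. Origin at the middle of its underside.
Not all that is in view belongs to the job. Of the things that look like the plate, the middle-sized one is meant.

How it is judged:
On the way, in this order (a step that is already met when the one before it is completed fails the run):
1. the mallet is held up off the bench (height (world z) of mallet above 0.03 m and contact force between the fingers and mallet above 1 N), for 0.1 s.
2. the pin is driven down by the mallet's face (value of joint pin above 0.015 m and distance between mallet and pin_top below 0.018 m), for 0.04 s.
3. the mallet stands upright on the bench, let go, pin still down (height (world z) of mallet between -0.006 and 0.006 m and angle between mallet's own z axis and vertical below 0.1 rad and contact force between the fingers and mallet below 0.2 N and value of joint pin above 0.015 m), for 0.2 s.
4. the plate is lifted in the gripper (height (world z) of plate above 0.03 m and contact force between the fingers and plate above 1 N), for 0.1 s.
At the end, for the whole second after the job is handed in: Plate gripped and pressed on the panel with 5 to 25 N, at rest, parallel within 0.05 rad, origin within 3.5 mm of the face, centred within 18 mm along and 15 mm across the slope, square within 0.15 rad; pin still 15 mm down or more; mallet standing upright on the bench, not touched by the fingers (all of step 3 and angle between the z axis of plate and the z axis of face, either way round below 0.05 rad and angle between the x axis of plate and the x axis of face, either way round below 0.15 rad and z of plate in the frame of face between -0.0035 and 0.0035 m and x of plate in the frame of face between -0.018 and 0.018 m and y of plate in the frame of face between -0.015 and 0.015 m and contact force between plate and stand between 5 and 25 N and contact force between the fingers and plate above 2 N and linear speed of plate below 0.02 m/s); the arm keeps its last pose, push and grip.
It fails at once if the fingers touch the stand or its pin hard (contact force between the fingers and stand above 5 N).
It fails at once if the plate is pressed on the stand with more than 40 N (contact force between plate and stand above 40 N).
It fails at once if a bystander is disturbed (moved 25 mm) (distance of any of tin, egg, disc, bar, knife, figure, jar from where it was at the start of the episode above 0.025 m).
It also fails if it takes over 69 s, if anything falls off the work surface, if the arm or the gripper's body presses on something with over 40 N, if the wrist force passes 120 N, or if a joint passes its speed limit or range.

## Working session

There is one attempt and no reset: what is moved stays moved. The work goes in short steps, each a Python script; the robot and the scene stay as the last script left them, time stands still between calls to the robot, and variables do not carry over. Pictures are saved under pics/ and viewed, about 8 in all and at most 12, crops included, and the job is handed in when it is done.

```bash
mkdir -p pics; ls; python3 - <<'E'
from plant import *
import cv2
for n in ("scene","top"):
    im=snapshot(n); cv2.imwrite(f"pics/{n}0.png",cv2.resize(im[:,:,::-1],(800,600),interpolation=cv2.INTER_CUBIC)); cv2.imwrite(f"pics/{n}0_raw.png",im[:,:,::-1])
    print(n,camera_model(n))
print(camera_model("wrist")); print(observe())
E
```

```text
pics
scene {'fx': 384.7608396410947, 'fy': 384.7608396410947, 'cx': 253.67167608910123, 'cy': 193.3467984305699, 'k1': -0.009371288590885759, 'rvec': array([ 1.2437605 ,  2.55107757, -0.67330272]), 'tvec': array([ 0.29854893, -0.32154596,  1.41906484])}
top {'fx': 499.42720763750947, 'fy': 499.42720763750947, 'cx': 257.3018210560473, 'cy': 187.07782796518194, 'k1': -0.1417205054815279, 'rvec': array([ 2.1013952 , -2.10119577,  0.24402117]), 'tvec': array([0.01117479, 0.5201387 , 1.59236587])}
{'fx': 332.55154999486683, 'fy': 332.55154999486683, 'cx': 260.1566037266545, 'cy': 193.2833129855277, 'k1': -0.06109814584260206, 'rvec': array([-1.56662907, -2.53955504, -0.34460489]), 'tvec': array([ 0.67364712, -0.03465716,  0.39188032])}
{'time': 0.1, 'joint_pos': array([-8.15918775e-01,  3.59278520e-01,  1.11763874e-02, -3.12469333e-04,
       -1.22410876e+00, -2.88085677e-01]), 'qd': array([-0.00203831, -0.00150186,  0.00171043,  0.00137938, -0.00064033,
        0.00073823]), 'tau': array([-1.43083442e-03, -5.84160769e+01,  2.93749523e+01,  7.01551393e+00,
        1.01525907e-02, -8.25574352e-05]), 'position': array([ 0.30354252, -0.60241689,  0.22575071]), 'eef_rot': array([ 5.24438279e-01,  8.51448160e-01,  3.26320022e-04, -6.44474148e-04]), 'force': array([-0.32764922, -0.807793  ,  0.51247872]), 'ft_torque': array([ 0.0501834 , -0.02587723,  0.00584829]), 'width': 0.08753978591436683}
```

View pics/top0.png

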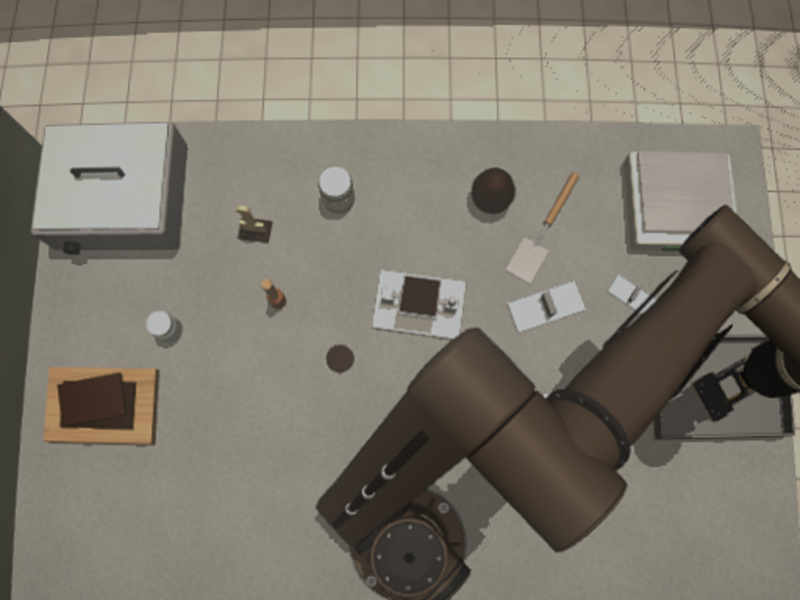

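View pics/scene0.png

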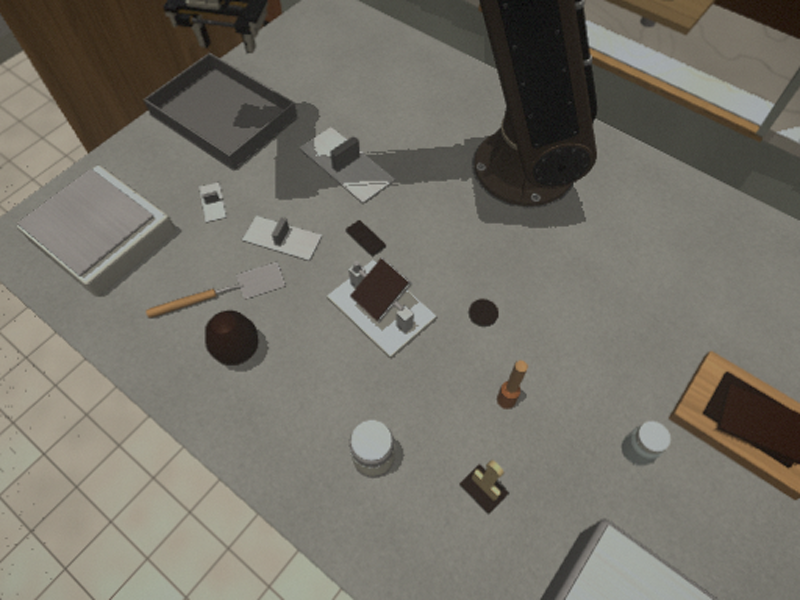

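Candidates: the mallet is the only orange-brown upright (top view 273,293). There are three finned plates in the scene view: small (212,203), middle (283,238) and large (345,165, under the arm's shadow). I choose the middle one, which is at (547,306) in the top view. The pin is on the stand's right pillar in the top view (450,303). Next I measure these and check one close crop mosaic.

```bash
cat > h.py <<'E'
import numpy as np, cv2
from scipy.spatial.transform import Rotation as R
def rays(m,uv):
    uv=np.atleast_2d(np.asarray(uv,float))
    d=(uv-[m["cx"],m["cy"]])/[m["fx"],m["fy"]]
    s=d.copy()
    for _ in range(10): s=d/(1+m["k1"]*(s**2).sum(1,keepdims=True))
    Rm=R.from_rotvec(m["rvec"]).as_matrix()
    return -Rm.T@m["tvec"], np.c_[s,np.ones(len(s))]@Rm
def onplane(m,uv,z=0.,n=(0,0,1)):
    """intersection with n.p=z"""
    o,d=rays(m,uv); n=np.asarray(n,float)
    return o+d*((z-o@n)/(d@n))[:,None]
def tri(*mu):
    A=np.zeros((3,3));b=np.zeros(3);L=[]
    for m,uv in mu:
        o,d=rays(m,uv); d=d[0]/np.linalg.norm(d[0]); P=np.eye(3)-np.outer(d,d); A+=P; b+=P@o; L.append((P,o))
    p=np.linalg.solve(A,b); return p,[float(np.linalg.norm(P@(p-o))) for P,o in L]
def proj(m,p):
    c=R.from_rotvec(m["rvec"]).apply(np.atleast_2d(p))+m["tvec"]; s=c[:,:2]/c[:,2:]
    return s*(1+m["k1"]*(s**2).sum(1,keepdims=True))*[m["fx"],m["fy"]]+[m["cx"],m["cy"]]
def blob(mask,near=None,minA=15):
    n,l,st,c=cv2.connectedComponentsWithStats(mask.astype(np.uint8))
    k=[i for i in range(1,n) if st[i,4]>=minA]
    i=min(k,key=lambda i:np.hypot(*(c[i]-near))) if near is not None else max(k,key=lambda i:st[i,4])
    return (l==i),c[i],st[i,4]
def rect(m,mask,z):
    c=max(cv2.findContours(mask.astype(np.uint8),cv2.RETR_EXTERNAL,cv2.CHAIN_APPROX_NONE)[0],key=len)[:,0]
    w=onplane(m,c,z)[:,:2]
    return cv2.minAreaRect((w*1000).astype(np.float32))
E
python3 - <<'E'
from h import *
from plant import camera_model
T,S=camera_model("top"),camera_model("scene")
it,is_=cv2.imread("pics/top0_raw.png"),cv2.imread("pics/scene0_raw.png")
k=512/800
pt=lambda x,y:(int(x*k),int(y*k))
def crop(im,c,w=33,h=25): return cv2.resize(im[c[1]-h:c[1]+h,c[0]-w:c[0]+w],(264,200),interpolation=cv2.INTER_CUBIC)
C=[[pt(273,293),pt(420,303),pt(547,306)],[pt(515,385),pt(382,305),pt(283,238)]]
print(C)
cv2.imwrite("pics/mos.png",np.vstack([np.hstack([crop(im,c) for c in r]) for im,r in zip((it,is_),C)]))
def white(im):
    h=cv2.cvtColor(im,cv2.COLOR_BGR2HSV); return (h[...,2]>150)&(h[...,1]<50)
for m,im,r,n in((T,it,C[0],"top"),(S,is_,C[1],"scene")):
    w=white(im)
    b,c,a=blob(w,np.array(r[2]),100); print(n,"plate",c,a,rect(m,b,.006))
    b,c,a=blob(w,np.array(r[1]),100); print(n,"stand",c,a,rect(m,b,.015))
    h=cv2.cvtColor(im,cv2.COLOR_BGR2HSV); b,c,a=blob((h[...,1]>110)&(h[...,0]<20)&(h[...,2]>70),np.array(r[0]),15); print(n,"mallet",c,a); ys,xs=np.nonzero(b); print(xs.min(),xs.max(),ys.min(),ys.max())
E
```

```text
[[(174, 187), (268, 193), (350, 195)], [(329, 246), (244, 195), (181, 152)]]
top plate [349.45328283 195.44191919] 792 ((503.0655517578125, -305.6410827636719), (71.08036804199219, 159.21246337890625), 18.5258846282959)
top stand [268.25       193.76123596] 1068 ((507.13275146484375, -24.083900451660156), (191.29039001464844, 130.21417236328125), 81.86909484863281)
top mallet [177.40625 190.15625] 32
172 180 185 194
scene plate [180.34138486 152.12077295] 621 ((503.3424377441406, -304.74267578125), (68.1174545288086, 157.8492431640625), 18.70070457458496)
scene stand [243.41189675 204.25028058] 891 ((507.461669921875, -23.329757690429688), (187.49208068847656, 127.61005401611328), 81.93523406982422)
scene mallet [325.12149533 252.71962617] 107
321 332 244 260
```

View pics/mos.png

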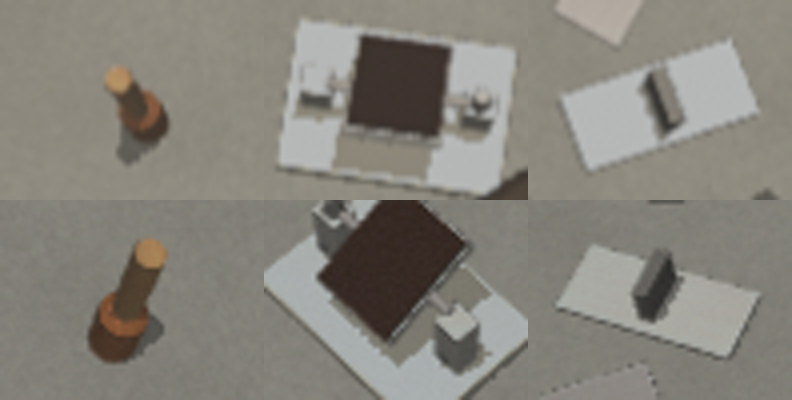

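The mosaic shows each item clearly. The middle plate measures 71x159 mm at (0.503,-0.305) and the stand 191x130 mm at (0.507,-0.024), and both match the sizes given. The mallet's handle top is at top raw pixel (170.8,180.8) and scene raw pixel (333.8,234.3). Next I triangulate the mallet, pin and panel corners, then take close wrist views of the stand on the way.

```bash
cat >> h.py <<'E'
def down(deg): a=np.radians(deg)/2; return np.array([np.cos(a),np.sin(a),0,0])
def dark(im,near,vmax=75):
    b,c,a=blob(cv2.cvtColor(im,cv2.COLOR_BGR2HSV)[...,2]<vmax,np.asarray(near),150); return b,c,a
E
python3 - <<'E'
from h import *
from plant import *
T,S,W=camera_model("top"),camera_model("scene"),camera_model("wrist")
print("mallet top",tri((T,(170.75,180.75)),(S,(333.75,234.25))))
print("head top", onplane(T,[(141+143/4,162+112/4)],.055), onplane(S,[(296+122/4,221+122/4)],.055))
print("pin@.094",onplane(T,[(289,192)],.094))
o=observe(); Rt=R.from_quat(o["eef_rot"]); Rw=R.from_rotvec(W["rvec"])
c=-Rw.inv().apply(W["tvec"]); off=Rt.inv().apply(c-o["position"]); ax=Rt.inv().apply(Rw.inv().apply([0,0,1])); print("cam in tool",off,"axis",ax)
q=down(81.9)
i0=0
for i,dy in enumerate((-.05,.05)):
    target=np.array([.507,-.024,.08]); q_=R.from_quat(q)
    h=.36
    cam=target-q_.apply(ax)/(-q_.apply(ax)[2])*(h-.08)+[0,dy,0]; p=cam-q_.apply(off)
    print("tcp",p)
    try: move_ptp(p,q)
    except PlanningError as e: print(e); q=down(-98.1); 
    m=camera_model("wrist"); im=snapshot("wrist")[:,:,::-1]
    cv2.imwrite(f"pics/w{i}.png",im); np.save(f"w{i}.npy",m,allow_pickle=True)
    print(observe()["joint_pos"],observe()["time"])
cv2.imwrite("pics/w01.png",np.hstack([cv2.resize(cv2.imread(f"pics/w{i}.png"),(400,300)) for i in(0,1)]))
E
```

```text
mallet top (array([0.51618216, 0.28388462, 0.1602949 ]), [0.0022535142080213136, 0.002253514208021181])
head top [[0.51116968 0.27899517 0.055     ]] [[0.52183723 0.28861086 0.055     ]]
pin@.094 [[ 0.49586392 -0.09115715  0.094     ]]
cam in tool [ 9.48425712e-05 -7.10543420e-02 -1.59345236e-01] axis [0.00116453 0.26486654 0.96428438]
tcp [ 0.50114225 -0.07360367  0.20065476]
[ 2.41461334e-01  1.00247834e-01 -3.91024063e-01  9.38944359e-05
 -1.07957468e+00 -1.95428930e+00] 2.1833
tcp [0.50114225 0.02639633 0.20065476]
[ 4.44474168e-01  9.21500133e-02 -4.00479734e-01  2.84349779e-05
 -1.07850167e+00 -2.15637337e+00] 2.7167
```

View pics/w01.png

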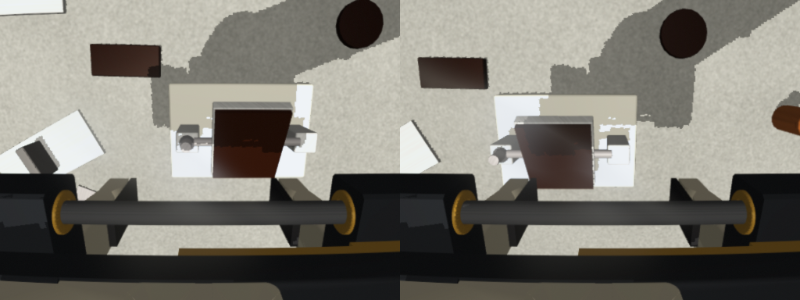

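Both wrist views show the panel in brown, at about (213..292,109..177) in the left half and (515..593,122..188) in the right, with the pin on the left pillar at (187,143) and (496,157). I'll now extract the corners and triangulate them.

```bash
python3 - <<'E'
from h import *
ms=[np.load(f"w{i}.npy",allow_pickle=True).item() for i in(0,1)]; ims=[cv2.imread(f"pics/w{i}.png") for i in(0,1)]
Q=[];vis=[]
for m,im,c in zip(ms,ims,((318,183),(710-512+0,197))):
    h=cv2.cvtColor(im,cv2.COLOR_BGR2HSV)
    b,cc,a=blob((h[...,2]<110)&(h[...,1]>110)&(np.arange(384)[:,None]<228),np.array(c),400)
    b=cv2.morphologyEx(b.astype(np.uint8),cv2.MORPH_CLOSE,np.ones((7,7)))
    cn=max(cv2.findContours(b,cv2.RETR_EXTERNAL,cv2.CHAIN_APPROX_NONE)[0],key=len)
    hull=cv2.convexHull(cn)
    q=cv2.approxPolyN(hull,4)[0].reshape(-1,2).astype(float)
    s=q.sum(1);d=q[:,0]-q[:,1]; q=q[[s.argmin(),d.argmax(),s.argmax(),d.argmin()]]  # TL TR BR BL
    print(a,cc,q.tolist()); Q.append(q)
    v=im.copy(); cv2.polylines(v,[q.astype(int)[:,None]],True,(0,255,0),1)
    x0=int(cc[0])-90; y0=int(cc[1])-75
    vis.append(cv2.resize(v[y0:y0+150,x0:x0+180 if 0 else x0+133],(399,450),interpolation=cv2.INTER_CUBIC)); print("crop0",x0,y0)
cv2.imwrite("pics/panel.png",np.hstack(vis))
P=[]
for i in range(4):
    p,e=tri((ms[0],Q[0][i]),(ms[1],Q[1][i])); P.append(p); print(p,e)
P=np.array(P); c=P.mean(0); print("centre",c,"sides",[np.linalg.norm(P[i]-P[(i+1)%4]) for i in range(4)])
up=(P[0]+P[1]-P[2]-P[3]); up/=np.linalg.norm(up); print("up",up,"slope",np.degrees(np.arcsin(up[2])),"az",np.degrees(np.arctan2(up[1],up[0])))
E
```

```text
7114 [320.53921844 180.08574642] [[275.0, 141.0], [375.0, 141.0], [350.0, 227.0], [275.0, 225.0]]
crop0 230 105
737 [84.84260516 82.29308005] [[46.0, 75.0], [107.0, 75.0], [105.0, 99.0], [46.0, 75.0]]Traceback (most recent call last):
  File "<stdin>", line 15, in <module>
cv2.error: OpenCV(4.12.0) /io/opencv/modules/imgproc/src/resize.cpp:4208: error: (-215:Assertion failed) !ssize.empty() in function 'resize'
```

```bash
cat > m.py <<'E'
from h import *
ms=[np.load(f"w{i}.npy",allow_pickle=True).item() for i in(0,1)]; ims=[cv2.imread(f"pics/w{i}.png") for i in(0,1)]
Q=[];vis=[]
for m,im,c in zip(ms,ims,((318,183),(196,198))):
    h=cv2.cvtColor(im,cv2.COLOR_BGR2HSV)
    b,cc,a=blob((h[...,2]<110)&(h[...,1]>110)&(np.arange(384)[:,None]<248),np.array(c),1500)
    b=cv2.morphologyEx(b.astype(np.uint8),cv2.MORPH_OPEN,np.ones((5,5)))
    cn=max(cv2.findContours(b,cv2.RETR_EXTERNAL,cv2.CHAIN_APPROX_NONE)[0],key=len)
    q=cv2.approxPolyN(cv2.convexHull(cn),4)[0].reshape(-1,2).astype(float)
    s=q.sum(1);d=q[:,0]-q[:,1]; q=q[[s.argmin(),d.argmax(),s.argmax(),d.argmin()]]
    print(a,cc,q.tolist()); Q.append(q)
    v=im.copy(); cv2.polylines(v,[q.astype(int)[:,None]],True,(0,255,0),1)
    x0=int(cc[0])-100; y0=int(cc[1])-75; print("crop0",x0,y0)
    vis.append(cv2.resize(v[y0:y0+150,x0:x0+165],(396,360),interpolation=cv2.INTER_CUBIC))
cv2.imwrite("pics/panel.png",np.hstack(vis))
P=[]
for i in range(4):
    p,e=tri((ms[0],Q[0][i]),(ms[1],Q[1][i])); P.append(p); print(p,e)
P=np.array(P); c=P.mean(0); print("centre",c,"sides",[np.linalg.norm(P[i]-P[(i+1)%4]) for i in range(4)])
up=(P[0]+P[1]-P[2]-P[3]); up/=np.linalg.norm(up); print("up",up,"slope",np.degrees(np.arcsin(up[2])),"az",np.degrees(np.arctan2(up[1],up[0])))
E
python3 m.py
```

```text
7115 [320.54321855 180.09248067] [[276.0, 141.0], [376.0, 141.0], [350.0, 226.0], [273.0, 226.0]]
crop0 220 105
2809 [362.28266287  42.71413314] [[364.0, 1.0], [398.0, 35.0], [369.0, 93.0], [369.0, 93.0]]
crop0 262 -33Traceback (most recent call last):
  File "m.py", line 14, in <module>
    vis.append(cv2.resize(v[y0:y0+150,x0:x0+165],(396,360),interpolation=cv2.INTER_CUBIC))
               ~~~~~~~~~~^^^^^^^^^^^^^^^^^^^^^^^^^^^^^^^^^^^^^^^^^^^^^^^^^^^^^^^^^^^^^^^^
cv2.error: OpenCV(4.12.0) /io/opencv/modules/imgproc/src/resize.cpp:4208: error: (-215:Assertion failed) !ssize.empty() in function 'resize'
```

```bash
python3 - <<'E'
from h import *
from plant import *
for i,u in ((0,(239.4,183)),(1,((496-400)*1.28,157*1.28))):
    print("pin w",onplane(np.load(f"w{i}.npy",allow_pickle=True).item(),[u],.094))
h=cv2.cvtColor(cv2.imread("pics/w1.png"),cv2.COLOR_BGR2HSV)
print([h[y,x].tolist() for x,y in((196,198),(160,170),(230,170),(180,230),(230,230),(240,180))])
q=down(-98.1)
move_ptp([.516,.284,.25],q)
m=camera_model("wrist"); im=snapshot("wrist")[:,:,::-1]; cv2.imwrite("pics/wm.png",im)
np.save("wm.npy",m,allow_pickle=True); o=observe(); print(o["position"],o["joint_pos"],o["time"])
print("expected px of top, head", proj(m,[[.516,.284,.16],[.516,.284,0]]))
hm=cv2.cvtColor(im,cv2.COLOR_BGR2HSV); b,c,a=blob((hm[...,1]>120)&(hm[...,0]<20)&(hm[...,2]>90),None,100); print(c,a)
E
```

```text
pin w [[ 0.49186184 -0.08952741  0.094     ]]
pin w [[ 0.49321838 -0.08848774  0.094     ]]
[[6, 67, 57], [0, 18, 86], [9, 75, 44], [5, 85, 66], [8, 71, 72], [8, 64, 48]]
[0.51608943 0.28364807 0.24997194] [ 8.34281314e-01  2.03673287e-01 -1.48585157e-01 -8.65655080e-06
 -1.21860118e+00  5.94145162e-01] 5.1083
expected px of top, head [[260.32930634 196.69563403]
 [260.45850024 161.4208615 ]]
[260.69043152 197.56472795] 533
```

View pics/wm.png

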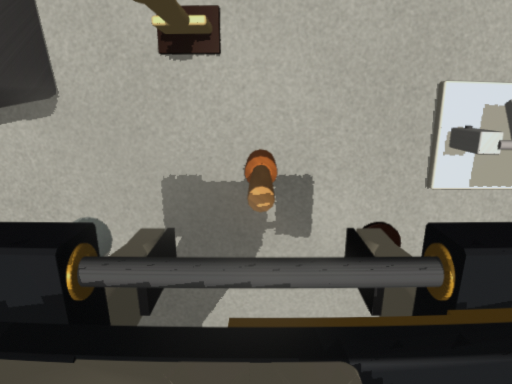

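The handle top lies within 1 px of prediction, at (260,197). Now I pick up the mallet, drive the pin and set the mallet back.

```bash
sed -i 's/(h\[...,2\]<110)&(h\[...,1\]>110)/(h[...,2]<110)\&(h[...,1]>45)/' m.py; python3 m.py; python3 - <<'E'
from h import *
from plant import *
move_linear([.516,.284,.106],speed=.12)
gripper_close(50); o=observe(); print("w",o["width"],o["force"],o["position"])
move_linear([.516,.284,.28],speed=.2); o=observe(); print("lift w",o["width"],o["force"],o["time"])
move_ptp([.495,-.0905,.28],down(-98.1)); 
pause(.2)
o=observe(); print(o["position"],o["force"],o["time"])
for n in("top","scene"): cv2.imwrite(f"pics/{n}1.png",snapshot(n)[:,:,::-1])
T,S=camera_model("top"),camera_model("scene")
a,b=cv2.imread("pics/top1.png"),cv2.imread("pics/scene1.png")
p=[.495,-.0905,.1]
cr=[]
for im,m in((a,T),(b,S)):
    x,y=proj(m,p)[0].astype(int); cr.append(cv2.resize(im[y-40:y+40,x-50:x+50],(400,320),interpolation=cv2.INTER_CUBIC))
cv2.imwrite("pics/over.png",np.hstack(cr))
E
```

```text
7659 [319.08016712 181.59028594] [[274.0, 141.0], [376.0, 141.0], [351.0, 227.0], [274.0, 227.0]]
crop0 219 106
4985 [209.21705115 204.93901705] [[201.0, 160.0], [243.0, 158.0], [245.0, 242.0], [127.0, 239.0]]
crop0 109 129
[ 0.48748689 -0.05157271 -0.07902118] [0.005524389996994536, 0.005524389996994469]
[0.4697936  0.01869297 0.11097607] [0.0006689176963321559, 0.0006689176963322026]
[0.55496241 0.00511928 0.06834527] [0.0002549917418221582, 0.00025499174182227254]
[ 0.50900564 -0.06574366  0.15198672] [0.0024957302861782077, 0.002495730286178209]
centre [ 0.50531213 -0.02337603  0.06307172] sides [np.float64(0.20334520182772245), np.float64(0.09620475985839584), np.float64(0.11886745847882858), np.float64(0.23244035849488032)]
up [-0.48880689  0.12711673 -0.8630812 ] slope -59.6643205286976 az 165.4228267053043
w 0.021295683622793014 [-0.11089313  0.01909862  0.12221055] [0.51591603 0.28390082 0.10595822]
lift w 0.02099943692877065 [ 0.28984779 -0.05000545 -2.76617527] 8.5333
[ 0.49534263 -0.08965168  0.27982332] [-0.28267512 -0.19448293 -2.21841005] 10.1333
```

View pics/over.png

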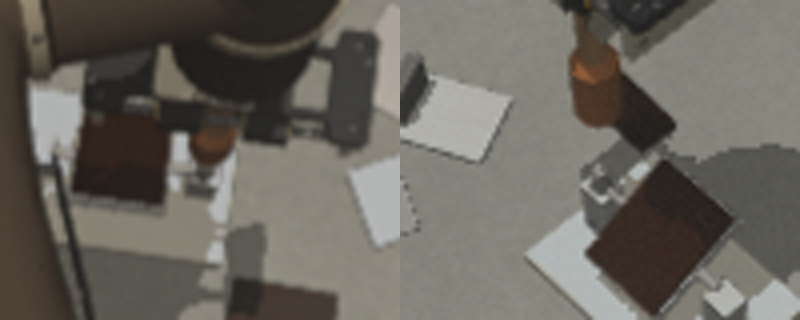

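View pics/panel.png

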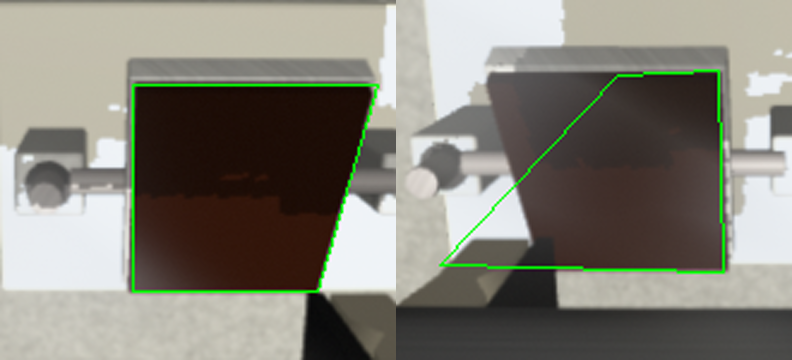

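The mallet hangs over the pin, upright. In the left panel crop the fit is good. In the right one a finger hides the lower-left corner, so I read the corners off the crop by eye, at TL (146.9,159.4), TR (244.4,158.6), BR (245.7,241.9) and BL (168.6,241.5).

```bash
cat > m2.py <<'E'
from h import *
m=[np.load(f"w{i}.npy",allow_pickle=True).item() for i in(0,1)]
A=np.array([(274.5,141),(376,141),(351.5,227),(274,227)]);B=np.array([(146.9,159.4),(244.4,158.6),(245.7,241.9),(168.6,241.5)])
P=[];
for a,b in zip(A,B):
    p,e=tri((m[0],a),(m[1],b)); P.append(p); print(p,e[0])
P=np.array(P); c=P.mean(0); print("centre",c,"sides",[np.linalg.norm(P[i]-P[(i+1)%4]) for i in range(4)])
up=(P[0]+P[1]-P[2]-P[3]); up/=np.linalg.norm(up); print("up",up,"slope",np.degrees(np.arcsin(up[2])),"az",np.degrees(np.arctan2(up[1],up[0])))
print("pin",tri((m[0],(238.8,184.5)),(m[1],(119.8,204.8))))
E
python3 m2.py
```

```text
[ 0.46068157 -0.05668625  0.10329635] 0.00010188329834032707
[0.47047918 0.01951101 0.10853671] 0.0003751740048896505
[0.5552464  0.00572768 0.0677502 ] 0.00021963478369888787
[ 0.54415573 -0.06665147  0.06904602] 0.00023196852861921206
centre [ 0.50764072 -0.02452476  0.08715732] sides [np.float64(0.0770031052369563), np.float64(0.09507366380330538), np.float64(0.07323539734612076), np.float64(0.09077624125289391)]
up [-0.9057853   0.12785853  0.40398662] slope 23.827638870288474 az 171.96534608878167
pin (array([ 0.49356891, -0.08978308,  0.09828333]), [0.0014853716720914351, 0.001485371672091281])
```

The panel has sides of 77/95/73/91 mm, a slope of 23.8° and azimuth 172.0°, which agrees with the stand's 171.9°. The pin estimates agree within about 3 mm, so I drive it now.

```bash
python3 - <<'E'
from h import *
from plant import *
x,y=.495,-.0903
move_linear([x,y,.212],speed=.12)
f0=observe()["force"][2]
r=move_linear([x,y,.180],speed=.025,until_force=20)
o=observe(); print(r,o["position"],o["force"]-[0,0,f0],o["time"])
pause(.15); o=observe(); print(o["position"],o["force"],o["width"])
move_linear([x,y,.26],speed=.15)
for n in("top","scene"): cv2.imwrite(f"pics/{n}2.png",snapshot(n)[:,:,::-1])
S=camera_model("scene"); u=proj(S,[.497,-.09,.08])[0].astype(int); print(u)
im=cv2.imread("pics/scene2.png"); cv2.imwrite("pics/pin2.png",cv2.resize(im[u[1]-35:u[1]+35,u[0]-45:u[0]+45],(540,420),interpolation=cv2.INTER_CUBIC))
print(observe()["time"])
E
```

```text
True [ 0.49549395 -0.0904681   0.18375974] [-2.02952321 -0.16148323  9.52839952] 12.025
[ 0.49544287 -0.09045557  0.18375753] [-1.75054731  1.280573    6.15485885] 0.020997632142279045
[228 170]
12.9333
```

View pics/pin2.png

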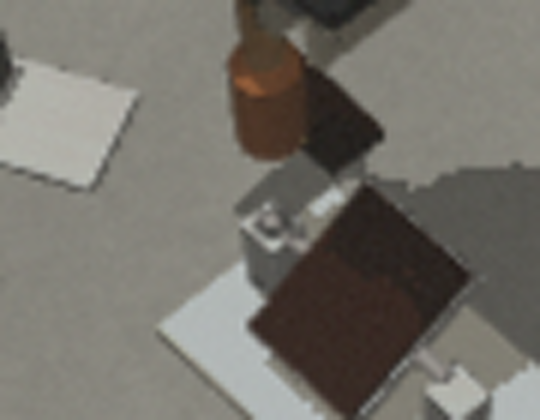

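The pin reads about flush with the pillar, and the mallet face stopped at z≈0.0777, as expected for the stop. Now I put the mallet back, then check reachability and look at the plate.

```bash
cat >> h.py <<'E'
def facepose(az,slope,x_sign=1):
    """tool rotation for the face: tool x = +-face y, tool z = -normal"""
    a,s=np.radians(az),np.radians(slope)
    fx=np.array([np.cos(a)*np.cos(s),np.sin(a)*np.cos(s),np.sin(s)]); fy=np.array([-np.sin(a),np.cos(a),0]); n=np.cross(fx,fy)
    X=x_sign*fy; Z=-n
    return R.from_matrix(np.c_[X,np.cross(Z,X),Z]).as_quat(), fx,fy,n
E
python3 - <<'E'
from h import *
from plant import *
move_ptp([.516,.284,.28],down(-98.1))
move_linear([.516,.284,.116],speed=.15); f0=observe()["force"][2]
r=move_linear([.516,.284,.1045],speed=.03,until_force=4); o=observe(); print(r,o["position"],o["force"][2]-f0)
ungrasp(); pause(.3); print(observe()["width"],observe()["force"])
move_linear([.516,.284,.26],speed=.15)
m=camera_model("wrist"); im=snapshot("wrist")[:,:,::-1]; cv2.imwrite("pics/wm2.png",im)
h=cv2.cvtColor(im,cv2.COLOR_BGR2HSV); b,c,a=blob((h[...,1]>120)&(h[...,0]<20)&(h[...,2]>90),np.array([260,197]),100); print("mallet top px",c,proj(m,[.516,.284,.16])[0])
c0=np.array([.5105,-.0243,.0848])
for s in(1,-1):
    q,fx,fy,n=facepose(171.9,23.8,s)
    print(s,[ik(c0+n*d,q) for d in(.012,.1)])
for psi in(-71.4,108.6): print(psi,ik([.503,-.305,.012],down(psi)))
move_ptp([.45,-.305,.25],down(-71.4))
m=camera_model("wrist"); im=snapshot("wrist")[:,:,::-1]; cv2.imwrite("pics/wp.png",im); np.save("wp.npy",m,allow_pickle=True)
print("px",proj(m,[.503,-.305,.006])[0],proj(m,[.503,-.305,.045])[0],observe()["time"])
E
```

```text
True [0.51621103 0.28419646 0.10591237] 5.3672689436858985
0.0879443987964441 [-0.85048923  0.86054803  0.33323696]
mallet top px [259.186 193.358] [260.14264477 192.67777469]
1 [array([ 0.21841385,  0.48058563, -0.13520436, -0.14617113, -1.34882297,
        1.27172535]), array([ 0.20032079,  0.45843976,  0.03028088, -0.13571527, -1.53679611,
        1.26084616])]
-1 [array([ 0.21841385,  0.48058563, -0.13520436, -0.14617113, -1.34882297,
       -1.86986731]), array([ 0.20032079,  0.45843976,  0.03028088, -0.13571527, -1.53679611,
       -1.88074649])]
-71.4 [-0.212958    0.43928552 -0.42703497  0.         -0.70447583  2.10838556]
108.6 [-0.212958    0.43928552 -0.42703497  0.         -0.70447583 -1.03320709]
px [275.23777743 121.22614159] [276.77335819 123.16872967] 20.85
```

View pics/wp.png

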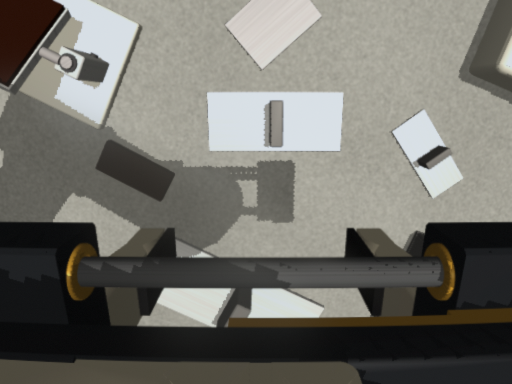

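The plate centre is at (275,121), as predicted, and the fin at (277,123). The panel's slope is still uncertain by a couple of degrees, because length and height disagree slightly. I'll take one second measurement with a wider baseline before grasping.

```bash
cat > m3.py <<'E'
from h import *
ms=[np.load(f"v{i}.npy",allow_pickle=True).item() for i in(0,1)]; ims=[cv2.imread(f"pics/v{i}.png") for i in(0,1)]
Q=[];vis=[];c0=np.array([.5105,-.0243,.0848])
for m,im in zip(ms,ims):
    h=cv2.cvtColor(im,cv2.COLOR_BGR2HSV); c=proj(m,c0)[0]; print("expect",c)
    b=((h[...,2]<100)&(h[...,1]>35)).astype(np.uint8)
    b=cv2.morphologyEx(cv2.morphologyEx(b,cv2.MORPH_CLOSE,np.ones((5,5))),cv2.MORPH_OPEN,np.ones((13,13)))
    b,cc,a=blob(b,c,1000)
    cn=max(cv2.findContours(b.astype(np.uint8),cv2.RETR_EXTERNAL,cv2.CHAIN_APPROX_NONE)[0],key=len)
    q=cv2.approxPolyN(cv2.convexHull(cn),4)[0].reshape(-1,2).astype(float)
    # refine: fit a line to the contour points along each side, intersect
    pts=cn[:,0].astype(float); L=[]
    for i in range(4):
        p,r=q[i],q[(i+1)%4]; d=(r-p)/np.linalg.norm(r-p); t=(pts-p)@d/np.linalg.norm(r-p); e=np.abs((pts-p)@[-d[1],d[0]])
        s=pts[(t>.1)&(t<.9)&(e<4)].astype(np.float32); vx,vy,x,y=cv2.fitLine(s,cv2.DIST_HUBER,0,.01,.01).ravel(); L.append(np.cross([x,y,1],[x+vx,y+vy,1]))
    k=[np.cross(L[i-1],L[i]) for i in range(4)]; q=np.array([v[:2]/v[2] for v in k])
    w=onplane(m,q,.085)[:,:2]-c0[:2]; q=q[np.argsort(np.arctan2(w[:,1],w[:,0]))]
    q=q+0; Q.append(q); print(a,q.round(1).tolist())
    v=im.copy(); x0,y0=(c-[70,70]).astype(int).clip(0); k=400/140
    v=cv2.resize(v[y0:y0+140,x0:x0+140],(400,400),interpolation=cv2.INTER_CUBIC); cv2.polylines(v,[((q-[x0,y0]+.5)*k).astype(int)[:,None]],True,(0,255,0),1); print("crop0",x0,y0); vis.append(v)
cv2.imwrite("pics/v01.png",np.hstack(vis))
P=[]
for a,b in zip(*Q):
    p,e=tri((ms[0],a),(ms[1],b)); P.append(p); print(p,e[0])
P=np.array(P); c=P.mean(0); print("centre",c,"sides",[np.linalg.norm(P[i]-P[(i+1)%4]) for i in range(4)])
# order by angle from -pi: (-x,-y),(+x,-y),(+x,+y),(-x,+y)
up=P[0]+P[3]-P[1]-P[2]; up/=np.linalg.norm(up); print("slope",np.degrees(np.arcsin(up[2])),"az",np.degrees(np.arctan2(up[1],up[0])))
E
python3 - <<'E'
from h import *
from plant import *
for i,y in enumerate((.10,-.145)):
    move_ptp([.462,y,.2],down(-98.1)); pause(.1)
    m=camera_model("wrist"); cv2.imwrite(f"pics/v{i}.png",snapshot("wrist")[:,:,::-1]); np.save(f"v{i}.npy",m,allow_pickle=True)
print(observe()["time"])
E
python3 m3.py
```

```text
23.625
expect [402.96248838 110.62848638]
10015 [[456.5, 167.7], [440.4, 61.4], [353.0, 59.6], [361.5, 169.4]]
crop0 332 40
expect [111.72547496 152.93005326]
9570 [[152.4, 210.0], [161.1, 101.5], [77.2, 103.2], [61.8, 210.0]]
crop0 41 82
[ 0.46278742 -0.05616537  0.10742257] 9.774731177094224e-05
[ 0.54609903 -0.06824121  0.06226877] 7.02145755950875e-05
[0.55666658 0.00679754 0.06156911] 0.00017620057662255605
[0.47236432 0.01906602 0.10685938] 0.0005138216900373742
centre [ 0.50947934 -0.02463575  0.08452996] sides [np.float64(0.09552756384930677), np.float64(0.07578243217785952), np.float64(0.0964810684097735), np.float64(0.07584059533847459)]
slope 28.10198896525636 az 171.73612004583498
```

View pics/v01.png

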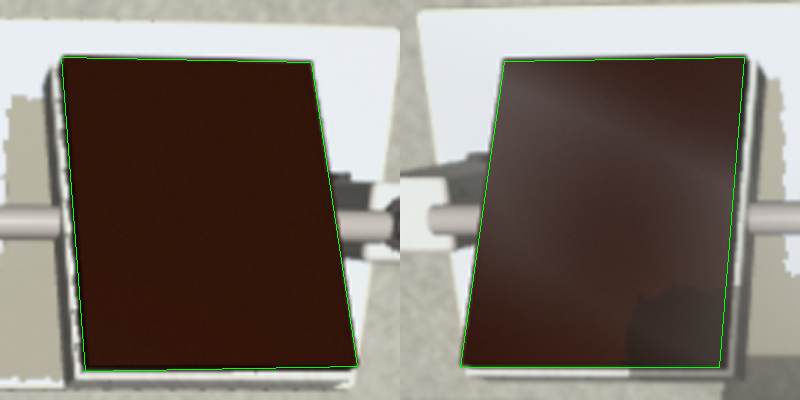

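This fit is clean: sides 95.5/75.8/96.5/75.8 mm, slope 28.1°, azimuth 171.7°, centre (0.5095,-0.0246,0.0845). The edges follow the panel closely, so I use this slope over the earlier 23.8°. Now I grasp and lift the plate, move to hover and touch down.

```bash
python3 - <<'E'
from h import *
from plant import *
q=down(-71.4)
move_ptp([.5032,-.3052,.15],q); move_linear([.5032,-.3052,.012],speed=.1)
print("touch?",observe()["force"])
gripper_close(50); o=observe(); print("w",o["width"],o["position"])
move_linear([.5032,-.3052,.2],speed=.15); o=observe(); print("lift",o["width"],o["force"],o["time"])
q,fx,fy,n=facepose(171.8,28.1,1); c=np.array([.510,-.0244,.0844])
move_ptp(c+n*.16,q); move_linear(c+n*.05,speed=.1); pause(.3)
o=observe(); f0=o["force"]; print("hover",o["position"]-(c+n*.05),f0,o["time"]); np.save("f0.npy",f0)
r=move_linear(c+n*.006,speed=.015,until_force=5); pause(.2)
o=observe(); d=o["position"]-c; print(r,"n",d@n,"fx",d@fx,"fy",d@fy,"F_n",(o["force"]-f0)@n,"F",o["force"]-f0,"M",o["ft_torque"],o["width"],o["time"])
E
```

```text
touch? [0.119747   0.02295163 0.27136957]
w 0.013687660964223327 [ 0.50317187 -0.3051779   0.01196752]
lift 0.013606230509848629 [-0.14349416 -0.17659505 -2.91651492] 28.4833
hover [ 1.66861770e-04 -3.94383143e-06  1.53808168e-04] [ 0.26252256 -0.67067246 -2.31473922] 31.1333
True n 0.011696662431359446 fx -4.650362552263624e-05 fy -2.9610540299438273e-05 F_n 8.059608621741395 F [0.21194157 1.15563143 9.11256393] M [-0.03963842 -0.74907754 -0.17020834] 0.01406156611924619 33.5667
```

Contact came at 11.7 mm, where flush is 12.0, with about 8 to 9 N. I'll nudge up to about 10–12 N and check flushness by picture.

```bash
python3 - <<'E'
from h import *
from plant import *
q,fx,fy,n=facepose(171.8,28.1,1); c=np.array([.510,-.0244,.0844]); f0=np.load("f0.npy")
def rep(t):
    F=np.mean([ (pause(.05),observe()["force"])[1] for _ in range(4)],0)-f0; o=observe(); d=o["position"]-c
    print(t,"n %.5f"%(d@n),"F_n %.2f |F| %.2f"%(F@n,np.linalg.norm(F)),F.round(2),o["ft_torque"].round(3),"w",o["width"],"t",o["time"]); return F@n,o["position"]
f,p=rep("start")
for k in range(6):
    if f>9.5: break
    move_linear(p-n*.0004,speed=.01); pause(.2); f,p=rep(k)
pause(.5); rep("settled")
cr=[]
for nm,w in(("top",30),("scene",40)):
    m=camera_model(nm); im=snapshot(nm)[:,:,::-1]; x,y=proj(m,c)[0].astype(int)
    cr.append(cv2.resize(im[y-w:y+w,x-w:x+w],(400,400),interpolation=cv2.INTER_CUBIC))
cv2.imwrite("pics/fin.png",np.hstack(cr))
m=camera_model("top"); im=snapshot("scene")[:,:,::-1]; S=camera_model("scene")
h=cv2.cvtColor(im,cv2.COLOR_BGR2HSV); b,cc,a=blob((h[...,1]>110)&(h[...,0]<20)&(h[...,2]>70),np.array([325,252]),15); print("mallet scene blob",cc,a,"(before 325.1,252.7,107)")
E
```

```text
start n 0.01167 F_n 7.98 |F| 9.07 [0.33 1.28 8.97] [-0.011 -0.741 -0.119] w 0.014080354896300197 t 33.7667
0 n 0.01169 F_n 6.10 |F| 7.16 [0.28 1.86 6.91] [ 0.085 -0.959 -0.209] w 0.013788683792487974 t 34.4167
1 n 0.01170 F_n 7.10 |F| 8.18 [0.35 1.7  7.99] [ 0.089 -0.923 -0.164] w 0.013547912696714945 t 35.0667
2 n 0.01168 F_n 7.29 |F| 8.14 [0.89 1.65 7.92] [ 0.057 -0.903 -0.206] w 0.013565601135853715 t 35.7167
3 n 0.01168 F_n 6.83 |F| 7.84 [0.39 1.63 7.66] [ 0.041 -0.913 -0.204] w 0.01344934087042499 t 36.3667
4 n 0.01167 F_n 7.27 |F| 8.27 [0.47 1.54 8.11] [ 0.055 -0.935 -0.16 ] w 0.01350059812658763 t 37.0167
5 n 0.01170 F_n 7.02 |F| 8.19 [0.38 2.06 7.91] [ 0.096 -0.901 -0.167] w 0.01382796696039521 t 37.6667
settled n 0.01172 F_n 7.09 |F| 8.00 [0.57 1.49 7.84] [ 0.184 -0.909 -0.204] w 0.013666382082368847 t 38.3667
mallet scene blob [325.04511278 253.27067669] 133 (before 325.1,252.7,107)
```

View pics/fin.png

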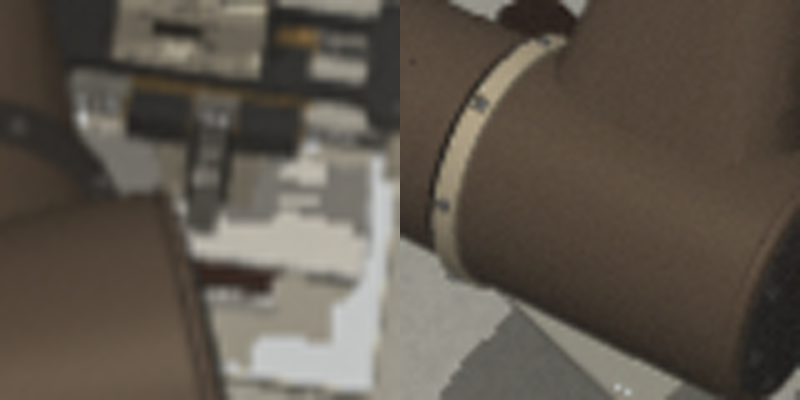

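The top view shows the plate lying across the panel under the fin, with the panel's brown high edge showing evenly at (235,280). The arm blocks the scene view. Stepping from the measured position added no force, so I'll step the commanded depth instead.

```bash
python3 - <<'E'
from h import *
from plant import *
q,fx,fy,n=facepose(171.8,28.1,1); c=np.array([.510,-.0244,.0844]); f0=np.load("f0.npy")
def rep(t):
    F=np.mean([ (pause(.05),observe()["force"])[1] for _ in range(4)],0)-f0; o=observe(); d=o["position"]-c
    rv=np.degrees((R.from_quat(q).inv()*R.from_quat(o["eef_rot"])).as_rotvec())
    print(t,"n %.5f fx %.5f fy %.5f"%(d@n,d@fx,d@fy),"F_n %.2f |F| %.2f"%(F@n,np.linalg.norm(F)),o["ft_torque"].round(3),"rot err deg",rv.round(2),"w %.4f t %.2f"%(o["width"],o["time"])); return F@n
f=rep("start")
for k in range(12):
    if f>9.3: break
    move_linear(c+n*(.0115-.0002*k),speed=.01); pause(.2); f=rep(k)
pause(.6); rep("settled")
im=snapshot("wrist")[:,:,::-1]; cv2.imwrite("pics/wfin.png",im)
E
```

```text
start n 0.01171 fx -0.00012 fy -0.00010 F_n 7.10 |F| 8.08 [ 0.067 -0.951 -0.178] rot err deg [-0.07  0.01  0.01] w 0.0134 t 38.72
0 n 0.01170 fx -0.00010 fy -0.00008 F_n 6.82 |F| 7.49 [ 0.205 -1.169 -0.26 ] rot err deg [-0.07 -0.    0.01] w 0.0137 t 39.37
1 n 0.01169 fx -0.00010 fy -0.00008 F_n 8.01 |F| 8.96 [ 0.33  -1.048 -0.28 ] rot err deg [-0.06  0.    0.01] w 0.0139 t 40.02
2 n 0.01166 fx -0.00010 fy -0.00009 F_n 8.54 |F| 9.70 [ 0.368 -0.858 -0.298] rot err deg [-0.05  0.    0.  ] w 0.0136 t 40.67
3 n 0.01167 fx -0.00010 fy -0.00009 F_n 9.79 |F| 10.93 [ 0.415 -0.755 -0.329] rot err deg [-0.04  0.01 -0.  ] w 0.0143 t 41.32
settled n 0.01164 fx -0.00010 fy -0.00009 F_n 10.14 |F| 11.30 [ 0.374 -0.751 -0.337] rot err deg [-0.04  0.01  0.  ] w 0.0138 t 42.12
```

View pics/wfin.png

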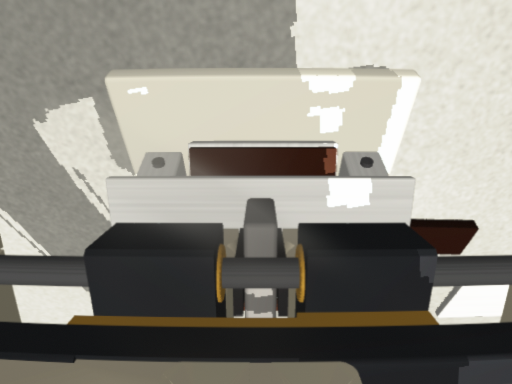

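The wrist view shows the plate (108..413 px) square and centred over the panel (190..336 px), with its edges parallel. The push is steady at about 10–11 N, so I hand in.

```bash
python3 -c "
from plant import *
hand_in(); o=observe(); print(o['time'],o['force'],o['width'])"
```

```text
the job is handed in; nothing more can be done
the job is handed in; nothing more can be done
```

I've handed the job in, at about 42 s of the 69 s limit. The plate was still gripped and pressed on the panel when I did. The interface gives no verdict, so everything below is from my own checks.

- **Pin:** I drove it down with the mallet. The face stopped at about 77.7 mm, and a fully driven pin should stop at 78 mm. The picture showed the pin nearly level with its pillar.
- **Mallet:** I stood it back where it came from and let go. A later look had it within about 1 px of its first position.
- **Plate:** I took the middle-sized one by its fin and laid it on the panel. The tool sat 11.6 mm above the measured panel centre, where flush is 12.0 mm. The wrist picture shows the plate square and centred to about 1 mm across the slope.
- **Push:** it settled at about 10.1 N along the panel's normal, 11.3 N in total.

**Checks that disagreed or fell short:**
- **Slope:** the first estimate was 23.8°, with one corner hidden by a finger. A second look with a wider baseline gave 28.1°, and its side lengths matched the real panel to about 0.5 mm. I used 28.1°.
- **Pin position:** the estimates differed by about 5 mm along x, so I used a value between them.
- **Flushness:** I inferred this from contact height and force, because the arm blocked the side view.
- **Other bench items:** I didn't check them again. No move was planned to touch them, and the force readings I took showed no unexpected contact.

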